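# Pin the slide of an arm splint frame

### The arm

A 6-joint arm with a two-finger parallel gripper is mounted at the origin on a cart in front of the work surface, level with it; the furniture and walls round the work are solid. World frame = base frame: x ahead of the robot, y to its left, z up, the work surface at z = 0. Lengths are in m, angles in rad, forces in N, time in s.
With the tool pointing down it reaches from about 0.3 to 0.85 m from the base axis. Payload 4.2 kg.
Tool frame: the origin (TCP) lies at the very end of the fingers, on their centre line; the grasp point (between the pads) lies 19 mm behind it (grasp_offset is the distance from the TCP to the grasp point, in m); z points along the fingers, y is the line along which they close (so a half turn about z gives the same grasp; the last joint's range is limited). The gripper opens to 91 mm and grips with 3 to 60 N. Pads are 32 mm wide; open, the fingers measure 118 mm over their backs; the gripper's body (76 mm by 178 mm) begins 60 mm behind the grasp point.
Start: joints at [1.264, 0.32, 1.565, -0, 1.257, -0.02], TCP at [0.163, 0.552, 0.214] pointing down, gripper open.
Joint ranges: [-3.11, 3.11], [-0.84, 2.01], [0.21, 2.61], [-1.34, 4.49], [0.05, 2.63], [-2.56, 2.56]. Speed limits (rad/s): [2.57, 2.57, 3.14, 3.14, 3.14, 3.14].

### API

Orientations are given as a unit quaternion [x, y, z, w].
In Python, from plant import move_ptp, move_straight, goto_joints, set_gripper, hold, ik, observe, capture, get_calibration, Unreachable, job_done, grasp_offset gives the robot as it stands. Calls block until the motion is done:
- move_ptp(position, orientation): joint-space move of the TCP to a pose.
- move_straight(position, vel=0.15, ori=None): straight line of the TCP; ori=None keeps the orientation; vel is the mean speed in m/s.
- goto_joints(angles): joint-space move.
- set_gripper(opening, force=None): finger opening in m; force is the grip in N (None keeps the last); returns when the fingers have stopped.
- hold(seconds).
- ik(position, orientation): joint angles nearest the present ones, or None.
- observe(): the state.
- capture(name): name is "scene" or "side" or "wrist"; returns the picture (384x512x3 uint8, red, green, blue); there is no depth.
- get_calibration(name): a dict with "fx", "fy", "cx", "cy" (pixels), "R" (3x3) and "t" (3): a world point X has camera coordinates R X + t. Camera axes: x right, y down, z forward; pixel columns grow to the right and rows downward; lengths in m; the calibration is good to about 2 mm. A picture is of the moment at which its call begins: read the wrist's pose just before it. get_calibration takes no time and is no camera call; for the wrist camera it gives the pose at the moment of the call.
A pose or a line that the arm cannot do raises Unreachable and nothing moves.
- job_done(): hands the job in; it is judged then, once.
The state is a dict: "time_s": time; "qpos": joint angles; "joint_velocities": joint speeds; "effort": joint torques, N m; "position": TCP position; "ee_rot": TCP orientation; "ft_force": force on the tool from outside, world axes, zero at the start; "wrist_torque": the same for the moment, N m; "finger_gap": finger opening in m; "grasp_force": force on a finger pad.
Only numpy, scipy, OpenCV 4.12 (cv2) and the standard library are available. Lean on these libraries where they do the work, as an engineer would, in place of code of your own. Each camera call takes 0.05 s, during which the arm holds its last target. There are 200 camera calls.

### The job

Take the locking pin out of its stand and lock the slide of the arm splint frame: put the pin down through the hole in the slide, feel for the hidden hole of the rail by gently working the slide along the rail towards the palm-plate end, and push the pin through until its collar is fully home on the slide, then let go. Never force the pin (always less than 30 N on it) and leave the other things on the bench where they are.

Things in the scene. Friction and masses are not known exactly. Their poses are not given: they have to be found in the camera images.
- frame: arm splint frame, fixed: grey board 345 x 100 x 8 mm, over it a rail held between two aluminium end blocks (44 mm high). Origin on the bench under the rail's centre line, z up, +x along the rail towards the padded palm plate, -x towards the fixed forearm cradle (board x -200 to +145 mm; cradle x -194 to -110 mm, up to 80 mm high)
- rail_top (a point): point on the centre line of the rail's top face, 38 mm above the frame's origin; axes as the frame's. The steel rail is 29 mm wide and fills z 28 to 38 mm. It does not move. Its one round vertical hole, 12 mm wide, on the centre line (y = 0), is hidden under the slide: at the start 8 to 34 mm from the slide's hole towards +x (never -x); how far is not known
- slide_hole (a point): centre of the mouth of the slide's 12 mm round vertical hole, in its top face, 48 mm above the bench; axes as the frame's. The slide is an aluminium sleeve round the rail, 44 mm wide: upper wall z 40 to 48 mm, lower wall z 20 to 26 mm, the same 12 mm hole in both, in line. With the pin in the upper wall only, its tip rests on the rail, 10 mm below the slide's top
- slide: the slide's origin: on the axis of its hole, at its underside, 20 mm above the bench. It moves only along the frame's x, against about 2 N of friction (and 8 N per m/s), and stays where it is left. It starts near its -x stop and can go at least 44 mm to +x. A pin in its hole takes it along. Under it are 12 mm of free space down to the board
- palm_plate (a point): top middle of the upright padded palm plate that rides on the slide, 65 mm to +x of its hole; 80 mm wide across the rail, 7 mm thick, its top 112 mm above the bench. The slide's top is flat from 45 mm on the -x side of the hole to 60 mm on the +x side. Keep clear of it: let the fingers stand across the rail, not along it
- pin: locking pin, about 80 g, 76 mm long, upright in its stand. Origin: centre of its tip, z up along the pin. Steel shank 10 mm in diameter, 36 mm long, the lowest 6 mm tapering to a flat tip of 6 mm; then a round collar, 24 mm wide (z 36 to 40 mm), and a black grip tab (z 40 to 76 mm), 12 mm thick along the pin's x, 26 mm wide along y: grip it across x
- pin_tip (a point): centre of the flat tip of the pin (same place as the pin's origin). When the pin is fully home, its collar's underside rests on the slide's top and the tip is 36 mm below that, 12 mm above the bench
- pin_stand: grey plastic block 60 x 60 x 44 mm on a 70 mm rubber foot, fixed, in which the pin stands in a vertical 12.5 mm square hole, its collar on the block's top. Origin: centre of its underside
- ointment_pot: bystander: round ointment pot, 69 mm wide, 41 mm high, origin at its underside
- saline_bottle: bystander: small clear bottle with a white cap, 43 mm wide, 98 mm high, origin at its underside
- gauze_roll: bystander: white gauze roll standing on end, 47 mm wide, 59 mm high, origin at its underside
- forceps: bystander: steel forceps lying flat, 141 mm long along its y, 9 mm high, origin at its underside

How it is judged:
By the outcome, as a careful person would: the job done as asked, in the order asked, and still so for the second after the job is handed in, with the robot touching nothing.
It also fails if it takes over 64 s, if anything falls off the work surface, if the arm or the gripper's body presses on something with over 40 N, if the wrist force passes 120 N, or if a joint passes its speed limit or range.

## Working session

There is one attempt and no reset: what is moved stays moved. The work goes in short steps, each a Python script; the robot and the scene stay as the last script left them, time stands still between calls to the robot, and variables do not carry over. Pictures are saved under pics/ and viewed, at most 10 in all, crops included, and the job is handed in when it is done.

```bash
mkdir -p pics; ls; python3 - <<'E'
from plant import *
import cv2
for n in ("scene","side"):
    im=capture(n); cv2.imwrite(f"pics/{n}0.png",cv2.resize(im[:,:,::-1],(800,600),interpolation=cv2.INTER_CUBIC)); cv2.imwrite(f"pics/{n}0_raw.png",im[:,:,::-1])
    c=get_calibration(n); print(n,c)
print(observe(),grasp_offset)
E
```

```text
pics
scene {'fx': 372.5040169577077, 'fy': 372.5040169577077, 'cx': 259.7449578410757, 'cy': 182.92931654893073, 'R': array([[ 0.8722914 , -0.48892879,  0.00750655],
       [-0.18213602, -0.33911648, -0.92294446],
       [ 0.45379972,  0.8037093 , -0.38485993]]), 't': array([-0.49830017,  0.18366779,  0.85095989])}
side {'fx': 407.431448809604, 'fy': 407.431448809604, 'cx': 251.32451872472677, 'cy': 182.12419849594582, 'R': array([[-0.99958224, -0.02867425,  0.00362374],
       [-0.01510167,  0.41126515, -0.91139065],
       [ 0.02464312, -0.91106463, -0.41152636]]), 't': array([0.57136159, 0.09309284, 1.14644251])}
{'time_s': 0.1, 'qpos': array([ 1.26398158e+00,  3.20229422e-01,  1.56551813e+00, -3.05229378e-05,
        1.25741073e+00, -2.00069665e-02]), 'joint_velocities': array([-0.00104929, -0.00153961, -0.00207197, -0.00048087,  0.00216842,
        0.00052525]), 'effort': array([ 1.83320168e-03, -4.13330948e+01, -2.32511079e+01,  7.29749235e-02,
        4.22005286e-02, -2.58833126e-05]), 'position': array([0.16254263, 0.55108997, 0.21321863]), 'ee_rot': array([ 1.42908172e-01,  9.89735642e-01, -7.74748234e-04, -1.13030883e-04]), 'ft_force': array([-0.21622816,  0.12713727,  0.4277104 ]), 'wrist_torque': array([ 0.01890647, -0.0227537 ,  0.02915338]), 'grasp_force': 0.0, 'finger_gap': 0.09122746450639234} 0.0188
```

View pics/scene0.png

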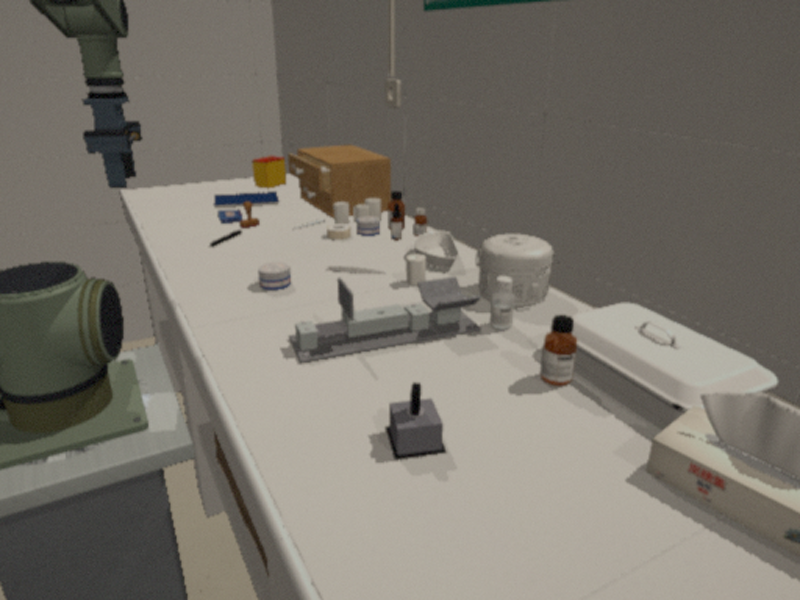

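View pics/side0.png

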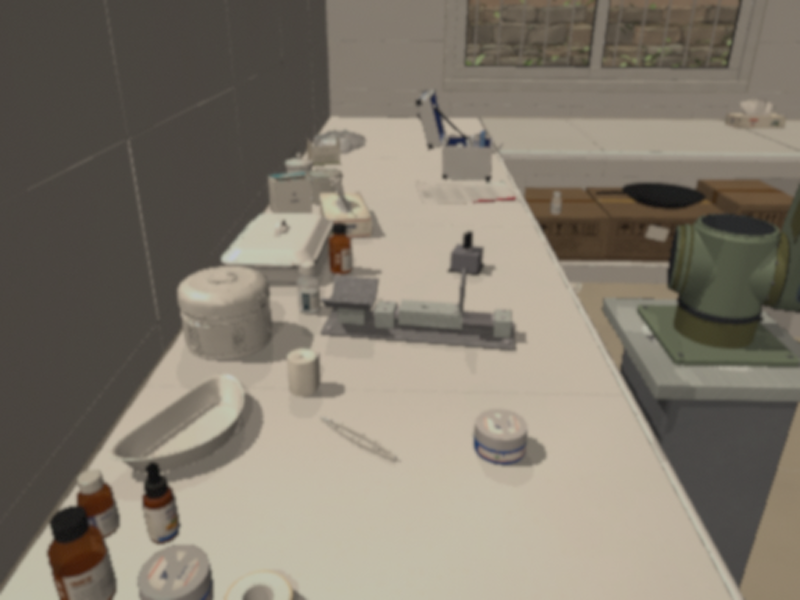

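The scene picture shows the pin and stand at about (415,430), with the pin top at (416,386). The frame has its palm plate at (345,300), nearer the robot, and its cradle at (450,295). The side view shows the pin top at (468,235), the palm plate at (463,290) and the cradle at (350,295). I'll triangulate roughly, then look from the wrist.

```bash
cat > h.py <<'E'
from plant import *
import numpy as np, cv2
from scipy.spatial.transform import Rotation as Rn
def ray(c,p):
    d=c["R"].T@np.array([(p[0]-c["cx"])/c["fx"],(p[1]-c["cy"])/c["fy"],1]); return -c["R"].T@c["t"],d
def onz(c,p,z):
    o,d=ray(c,p); return o+d*(z-o[2])/d[2]
def proj(c,X):
    q=c["R"]@np.asarray(X,float)+c["t"]; return np.array([c["fx"]*q[0]/q[2]+c["cx"],c["fy"]*q[1]/q[2]+c["cy"]])
def down(yaw): # tool z down, tool y (closing line) along world angle yaw
    y=np.array([np.cos(yaw),np.sin(yaw),0]); z=np.array([0,0,-1.]); x=np.cross(y,z)
    return Rn.from_matrix(np.c_[x,y,z]).as_quat()
E
python3 - <<'E'
from h import *
s=get_calibration("scene");d=get_calibration("side");k=.64
f=lambda c,u,v,z:print(np.round(onz(c,(u*k,v*k),z),3))
f(s,416,386,.084);f(d,468,235,.084)
print("palm");f(s,345,282,.112);f(d,464,270,.112)
print("blocks +x, -x end board corners");f(s,300,356,.0);f(d,513,346,.0);f(s,478,330,.0);f(d,325,333,0)
w=get_calibration("wrist");print(w); print(-w["R"].T@w["t"])
print(Rn.from_quat(observe()["ee_rot"]).as_matrix())
E
```

```text
[ 0.418 -0.3    0.084]
[ 0.416 -0.287  0.084]
palm
[0.455 0.013 0.112]
[ 0.446 -0.025  0.112]
blocks +x, -x end board corners
[ 0.357 -0.008  0.   ]
[0.36  0.048 0.   ]
[ 0.687 -0.074  0.   ]
[0.694 0.012 0.   ]
{'fx': 272.12731623910815, 'fy': 272.12731623910815, 'cx': 256.5163788385309, 'cy': 197.7323705679585, 'R': array([[ 2.83606570e-01,  9.58940677e-01, -3.02393451e-04],
       [ 9.26372053e-01, -2.73892891e-01,  2.58490820e-01],
       [ 2.47794539e-01, -7.35898237e-02, -9.66013667e-01]]), 't': array([-0.57493152, -0.02899547,  0.38979142])}
[0.09332677 0.57206825 0.38386505]
[[-9.59154483e-01  2.82882448e-01 -4.45177096e-04]
 [ 2.82882799e-01  9.59153308e-01 -1.50128581e-03]
 [ 2.30567944e-06 -1.56589796e-03 -9.99998774e-01]]
```

```bash
python3 - <<'E'
from h import *
import pickle
q=down(np.pi/2); C={}
for n,p in (("frame",[.53,-.01,.25]),("stand",[.45,-.295,.25])):
    try: move_ptp(p,q)
    except Unreachable: print("unreach",n);continue
    hold(.3); C[n]=get_calibration("wrist"); im=capture("wrist")[:,:,::-1]
    cv2.imwrite(f"pics/w_{n}_raw.png",im); cv2.imwrite(f"pics/w_{n}.png",cv2.resize(im,(800,600),interpolation=cv2.INTER_CUBIC))
    o=observe(); print(o["time_s"],o["position"],o["ft_force"])
pickle.dump(C,open("C.pkl","wb"))
E
```

```text
2.8417 [ 0.53000906 -0.00973118  0.24999717] [ 0.3773063   0.28691889 -0.50566411]
4.325 [ 0.45036227 -0.29438896  0.25003028] [-0.3241971   0.17393779  0.30439033]
```

View pics/w_frame.png

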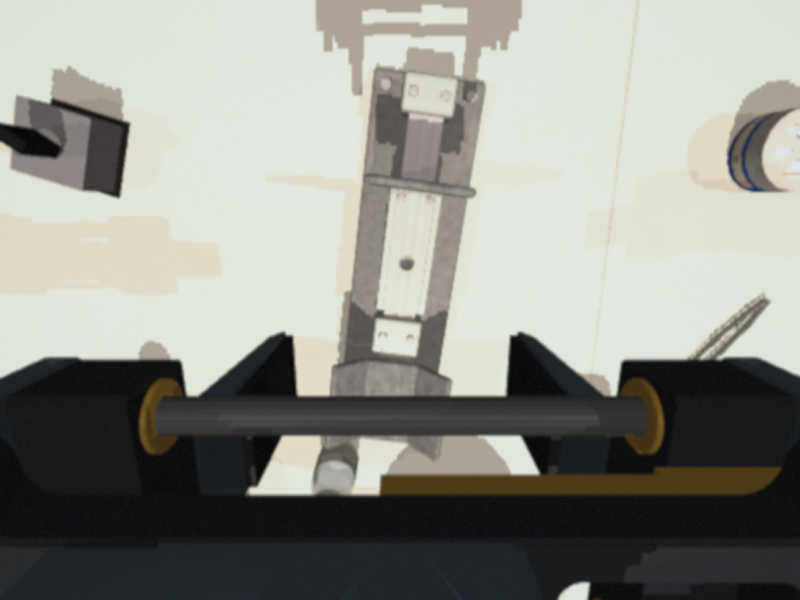

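View pics/w_stand.png

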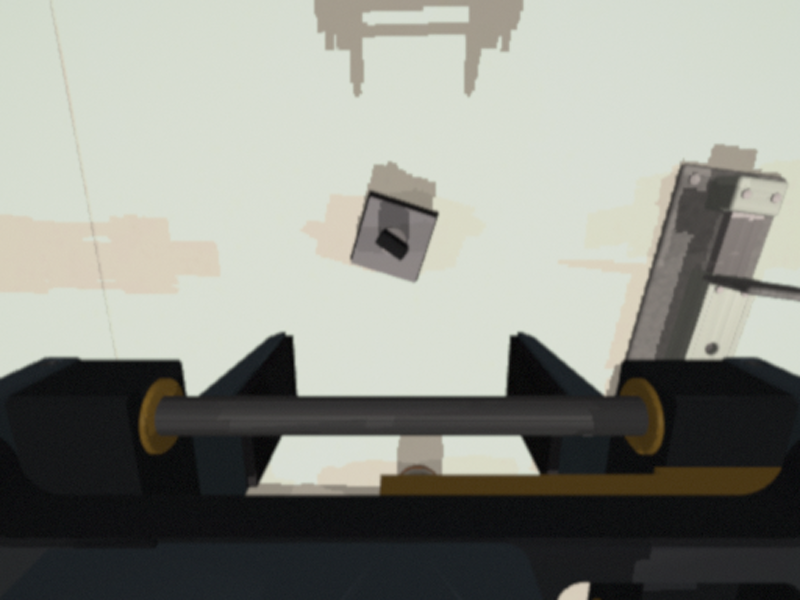

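The frame picture shows the slide's hole at (406,264), the palm plate at (420,186) and the +x end block at (429,95). The stand picture shows the pin's tab at (393,243), turned about 30°. I'll make one enlarged composite of both.

```bash
python3 - <<'E'
import cv2,numpy as np
a=cv2.imread("pics/w_frame_raw.png")[35:235,210:310]; b=cv2.imread("pics/w_stand_raw.png")[115:190,215:290]
A=cv2.resize(a,None,fx=3,fy=3,interpolation=cv2.INTER_CUBIC);B=cv2.resize(b,None,fx=6.5,fy=6.5,interpolation=cv2.INTER_CUBIC)
o=np.zeros((600,790,3),np.uint8);o[:,:300]=A;o[:B.shape[0],301:301+B.shape[1]]=B
cv2.imwrite("pics/comp.png",o)
E
```

```text
(no output)
```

View pics/comp.png

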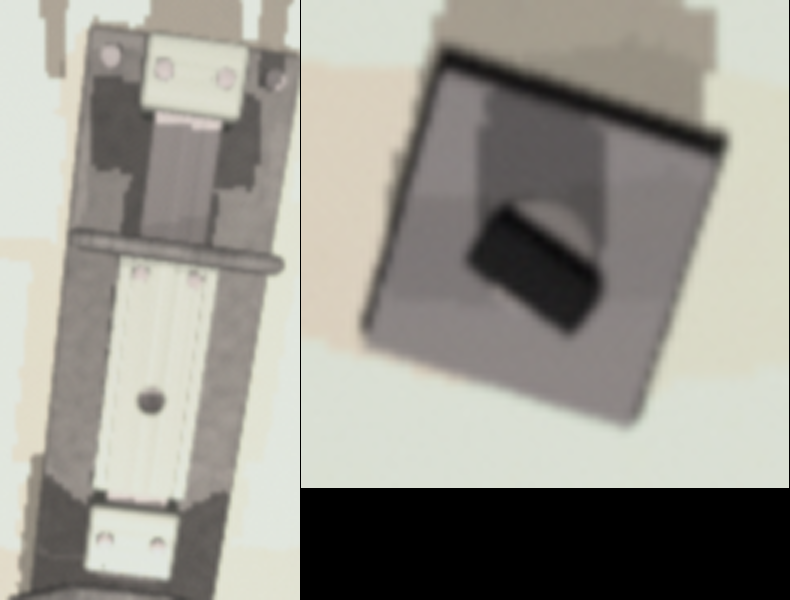

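```bash
python3 - <<'E'
from h import *
import pickle
C=pickle.load(open("C.pkl","rb"));f=C["frame"];s=C["stand"]
F=lambda u,v,z:onz(f,(210+(u+.5)/3-.5,35+(v+.5)/3-.5),z)
S=lambda u,v,z:onz(s,(215+(u-301+.5)/6.5-.5,115+(v+.5)/6.5-.5),z)
print("cam",-f["R"].T@f["t"],-s["R"].T@s["t"])
h=F(150.5,400,.048);pm=F(177,251,.112);print("hole",h,"palm mid",pm,np.linalg.norm(pm-h+[0,0,-.064]))
pl=F(284,264,.112)-F(70,238,.112);print("plate",np.linalg.norm(pl),np.degrees(np.arctan2(pl[1],pl[0])))
for a,b in(((92,496),(120,262)),((184,505),(215,272))):
    d=F(*b,.048)-F(*a,.048);print("edge",np.degrees(np.arctan2(d[1],d[0])),np.linalg.norm(d))
for a,b in(((47,440),(90,30)),((240,440),(296,70))):
    d=F(*b,.008)-F(*a,.008);print("board",np.degrees(np.arctan2(d[1],d[0])))
print("slide mid", (F(120,262,.048)+F(215,272,.048))/2,(F(92,496,.048)+F(184,505,.048))/2)
P=[S(*c,.084) for c in((505,205),(605,278),(572,335),(468,258))]
for i in range(4): d=P[(i+1)%4]-P[i];print("tab",np.linalg.norm(d[:2]),np.degrees(np.arctan2(d[1],d[0])))
print("pin",np.mean(P,0))
B=[S(*c,.044) for c in((438,70),(722,145),(634,425),(366,335))]
for i in range(4): d=B[(i+1)%4]-B[i];print("blk",np.linalg.norm(d[:2]),np.degrees(np.arctan2(d[1],d[0])))
print("blk",np.mean(B,0))
E
```

```text
cam [ 0.457765   -0.00961389  0.42062695] [ 0.37819131 -0.29426417  0.4206779 ]
hole [ 0.51522479 -0.00452373  0.048     ] palm mid [0.45095371 0.00405888 0.112     ] 0.06484160554742097
plate 0.07832331482694903 83.34827057437555
edge 172.5443608327464 0.10766869934042458
edge 173.48286663971675 0.10765810628797383
board 172.43887673251294
board 173.31533732300966
slide mid [0.45631079 0.00282065 0.048     ] [ 0.56317121 -0.01027443  0.048     ]
tab 0.02323463014915213 54.115256677353074
tab 0.012520796859861247 -29.93969512437398
tab 0.024485926286608214 -126.59707816215489
tab 0.01214913312868274 144.3389507091554
pin [ 0.41532029 -0.30054437  0.084     ]
blk 0.060678085089409396 75.65351333539928
blk 0.061873526820618106 -16.661444317301918
blk 0.0607169163749232 -108.78444890298941
blk 0.05717334312076488 163.29178015232486
blk [ 0.41498308 -0.30077491  0.044     ]
```

Geometry checks out: the plate is 64.8 mm from the hole (65 expected), the tab is 24 x 12 mm, and the block's centre matches the pin. Frame +x points at 173°. Next, grasp and lift.

```bash
python3 - <<'E'
from h import *
p=np.array([.4153,-.3006]); 
def J(a,pos): 
    j=ik(pos,down(np.radians(a))); return None if j is None else np.round(j,2)
for a in(144.5,-35.5): print(a,J(a,[*p,.14]))
for a in(83,-97): print(a,J(a,[.515,-.0045,.19]))
q=down(np.radians(144.5))
move_ptp([*p,.13],q); move_straight([*p,.051],vel=.08); hold(.2)
set_gripper(.0,force=40); o=observe(); print(o["time_s"],o["finger_gap"],o["grasp_force"],o["position"],o["ft_force"])
move_straight([*p,.10],vel=.08); o=observe(); print(o["time_s"],o["finger_gap"],o["grasp_force"],o["ft_force"])
move_straight([*p,.19],vel=.15)
move_ptp([.515,-.0045,.19],down(np.radians(83))); o=observe(); print(o["time_s"],o["qpos"][5],o["finger_gap"])
E
```

```text
144.5 None
-35.5 [-0.65  0.28  1.82 -0.    1.04 -0.03]
83 [-0.03  0.24  1.74 -0.    1.16 -1.48]
-97 [-0.03  0.24  1.74 -0.    1.16  1.66]Traceback (most recent call last):
  File "<stdin>", line 8, in <module>
plant.Unreachable: the arm cannot take that pose within its joint ranges
```

```bash
python3 - <<'E'
from h import *
p=np.array([.4153,-.3006]); 
q=down(np.radians(-35.5))
move_ptp([*p,.13],q); move_straight([*p,.051],vel=.08); hold(.2)
set_gripper(.0,force=40); o=observe(); print(o["time_s"],o["finger_gap"],o["grasp_force"],o["position"],o["ft_force"])
move_straight([*p,.10],vel=.08); o=observe(); print(o["time_s"],o["finger_gap"],o["grasp_force"],o["ft_force"])
move_straight([*p,.19],vel=.15)
move_ptp([.515,-.0045,.19],down(np.radians(-97))); o=observe(); print(o["time_s"],o["qpos"],o["finger_gap"])
hold(.2);
w=get_calibration("wrist");import pickle;pickle.dump(w,open("w2.pkl","wb"))
im=capture("wrist")[:,:,::-1];cv2.imwrite("pics/held_raw.png",im)
s=capture("side")[:,:,::-1];cv2.imwrite("pics/side_h_raw.png",s)
c=get_calibration("side")
u,v=proj(c,[.515,-.0045,.10]).astype(int)
a=cv2.resize(s[v-50:v+50,u-50:u+50],(400,400),interpolation=cv2.INTER_CUBIC)
b=cv2.resize(im,(400,300)) 
o=np.zeros((400,800,3),np.uint8);o[:,:400]=a;o[:300,400:]=b;cv2.imwrite("pics/held.png",o);print(u,v)
E
```

```text
8.7083 0.011446180588119798 39.99993860721588 [ 0.4153937  -0.30070523  0.05101511] [ 0.02617593 -0.30601436  0.11901362]
9.475 0.012008721354859267 39.999820590019226 [ 0.09729645  1.20176978 -0.87243164]
11.725 [-3.17407720e-02  2.43391773e-01  1.73758762e+00 -3.22911609e-04
  1.16144727e+00  1.66139516e+00] 0.011404413708861907
272 179
```

View pics/held.png

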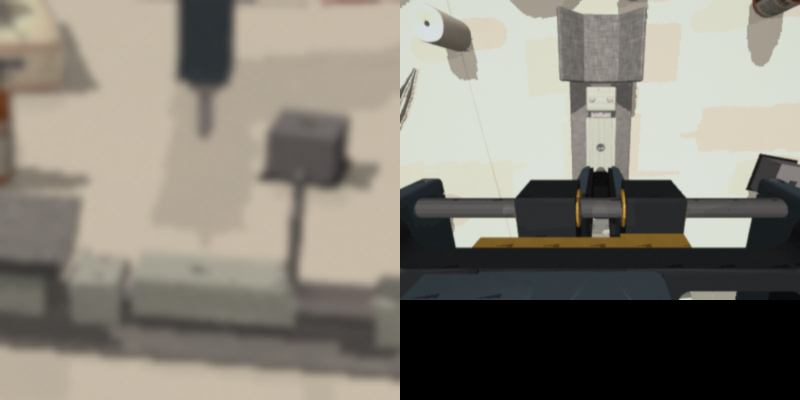

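The pin is held straight. The side crop has the tip at (205,135) and the hole at (202,268); the wrist picture has the hole at (600,147). I'll check consistency, then make a guarded descent to the rail.

```bash
cat >> h.py <<'E'
YAW=np.radians(173); EX=np.array([np.cos(YAW),np.sin(YAW),0]); EY=np.array([-np.sin(YAW),np.cos(YAW),0])
def tare():
    hold(.3); b=np.zeros(3)
    for _ in range(6): b+=observe()["ft_force"]; hold(.03)
    return b/6
def frc(b):  # force in frame axes
    f=np.mean([(observe()["ft_force"],hold(.02))[0] for _ in range(3)],0)-b
    return np.array([f@EX,f@EY,f[2]])
E
python3 - <<'E'
from h import *
import pickle
w=pickle.load(open("w2.pkl","rb"))
h2=onz(w,(200*1.28,147.3*1.28),.048);print("hole wrist2",h2)
c=get_calibration("side"); print(proj(c,[.515,-.0045,.147]),"seen",222+205/4,129+135/4); print(proj(c,[.515,-.0045,.048]),"seen",222+202/4,129+268/4)
H=np.array([.5152,-.0045]) 
move_straight([*H,.100],vel=.12); b=tare(); print("bias",b); np.save("b.npy",b)
t=observe()["time_s"]; 
move_straight([*H,.093],vel=.05); z=.093
while z>.078:
    z-=.001; move_straight([*H,z],vel=.02); f=frc(b); 
    o=observe(); print(round(o["time_s"],2),round((z-.043)*1e3,1),np.round(f,2),np.round((o["position"][2]-z)*1e3,2))
    if abs(f[2])>4 or np.hypot(*f[:2])>4: break
E
```

```text
hole wrist2 [ 0.51596359 -0.00396124  0.048     ]
[272.47253643 163.46229128] seen 273.25 162.75
[271.59122705 196.27606236] seen 272.5 196.0
bias [-0.11924959 -0.19386476 -0.74692321]
14.02 49.0 [ 0.2  -0.82 -0.37] 0.04
14.32 48.0 [-0.09 -0.08 -0.5 ] -0.01
14.62 47.0 [-0.28 -0.26  0.28] -0.04
14.92 46.0 [-1.   -0.19 -0.59] -0.04
15.22 45.0 [-0.29 -0.13 -0.73] -0.03
15.52 44.0 [ 0.02 -0.39 -0.78] -0.03
15.82 43.0 [ 0.48 -0.43 -0.17] -0.05
16.12 42.0 [-0.15 -0.79 -0.35] -0.03
16.42 41.0 [ 0.16 -0.52  0.16] -0.07
16.72 40.0 [-0.77 -0.23 -0.91] -0.06
17.02 39.0 [-0.14 -0.21 -0.31] -0.04
17.32 38.0 [-0.11 -0.44 -0.18] 0.01
17.62 37.0 [ 0.73 -0.54  6.04] 0.82
```

The tip is through the slide and on the rail (tip at 37.2 mm, arm compliance about 7 N/mm). Next I work the slide along +x with light pressure until the pin drops.

```bash
python3 - <<'E'
from h import *
b=np.load("b.npy"); H=np.array([.5152,-.0045,0]); z=.0801; s=0; found=False
while s<.037:
    s+=.001; P=H+s*EX; P[2]=z
    move_straight(P,vel=.025); f=frc(b); o=observe(); tz=o["position"][2]-.043
    print(round(o["time_s"],2),round(s*1e3,1),np.round(f,1),"tip",round(tz*1e3,2))
    if np.abs(f).max()>14: print("high");break
    if f[2]<1.5:
        P[2]=z-.0015; move_straight(P,vel=.03); f=frc(b); print("probe",np.round(f,1),round((observe()["position"][2]-.043)*1e3,2))
        if f[2]<3: found=True;break
        z=.080 if f[2]>9 else P[2]+.0007; P[2]=z; 
    elif f[2]<3: z-=.0002
    elif f[2]>7: z+=.0003
np.save("st.npy",[s,P[2]]);print(found)
E
```

```text
17.92 1.0 [-0.4  0.1  6. ] tip 37.82
18.22 2.0 [-3.8  0.1  6. ] tip 37.82
18.52 3.0 [-4.5  0.4  6.1] tip 37.86
18.82 4.0 [-5.7  0.5  5.1] tip 37.86
19.12 5.0 [-5.3  0.3  4.9] tip 37.85
19.42 6.0 [-5.3  0.4  4.6] tip 37.84
19.72 7.0 [-5.9  0.4  5.1] tip 37.83
20.02 8.0 [-5.4  0.2  5.4] tip 37.8
20.32 9.0 [-4.9  0.3  5.1] tip 37.32
20.62 10.0 [-1.   0.6  1. ] tip 36.16
probe [-0.4 -0.5 -0.3] 35.08
True
```

Found at 10 mm: the tip dropped. The rail hole's centre should be up to about 3 mm further on, so I descend with small compliant corrections.

```bash
python3 - <<'E'
from h import *
b=np.load("b.npy"); s,z=np.load("st.npy"); P=np.array([.5152,-.0045,0])+s*EX; P[2]=z
for i in range(60):
    f=frc(b); o=observe(); tz=o["position"][2]-.043
    print(round(o["time_s"],2),np.round(f,1),"tip",round(tz*1e3,2),"cmd",np.round(P*1e3,1))
    if tz<.0150 and f[2]>6: print("home?");break
    if np.abs(f).max()>18 or P[2]<.043+.0108: print("stop");break
    for e,v in((EX,f[0]),(EY,f[1])):
        if abs(v)>1.2: P+=e*np.clip(v*1e-4,-6e-4,6e-4)
    if f[2]<5: P[2]-=.0015 if f[2]<2.5 and tz>.0145 else .0005
    else:
        P[2]+=.0003; 
        if abs(f[0])<1.2 : P+=EX*.0005
    move_straight(P,vel=.03)
np.save("P.npy",P)
E
```

```text
20.97 [-0.5 -0.2 -0.4] tip 35.25 cmd [505.3  -3.3  78.6]
21.27 [-0.1 -0.4 -0.1] tip 34.02 cmd [505.3  -3.3  77.1]
21.57 [ 0.6 -0.4 -0.7] tip 32.54 cmd [505.3  -3.3  75.6]
21.87 [ 0.1  0.5 -0.7] tip 30.97 cmd [505.3  -3.3  74.1]
22.17 [ 1.2  0.1 -1. ] tip 29.42 cmd [505.3  -3.3  72.6]
22.47 [ 1.1  0.5 -0.7] tip 27.95 cmd [505.2  -3.3  71.1]
22.77 [ 1.7  0.1 -0.2] tip 26.44 cmd [505.2  -3.3  69.6]
23.07 [ 1.1  0.8 -0.6] tip 24.99 cmd [505.   -3.2  68.1]
23.37 [ 2.   1.  -0.1] tip 23.52 cmd [505.   -3.2  66.6]
23.67 [ 1.2  0.8 -0.3] tip 22.0 cmd [504.8  -3.2  65.1]
23.97 [ 0.7  0.4 -0.3] tip 20.51 cmd [504.7  -3.2  63.6]
24.27 [ 0.7  0.9 -0.8] tip 19.05 cmd [504.7  -3.2  62.1]
24.57 [ 1.   0.5 -1. ] tip 17.52 cmd [504.7  -3.2  60.6]
24.87 [ 0.3 -0.  -0.5] tip 16.05 cmd [504.7  -3.2  59.1]
25.17 [0.6 0.2 0.1] tip 14.56 cmd [504.7  -3.2  57.6]
25.47 [ 0.4 -0.1 -0.8] tip 13.06 cmd [504.7  -3.2  56.1]
25.77 [ 0.2 -0.1 -0.7] tip 12.61 cmd [504.7  -3.2  55.6]
26.07 [ 0.5 -0.3 -0.2] tip 12.1 cmd [504.7  -3.2  55.1]
26.37 [1.  0.4 3.9] tip 11.99 cmd [504.7  -3.2  54.6]
26.67 [2.5 0.3 8.8] tip 11.95 cmd [504.7  -3.2  54.1]
home?
```

The collar is home (tip at 12.0 mm, contact force rising to 9 N). Release, retreat and check.

```bash
python3 - <<'E'
from h import *
P=np.load("P.npy"); P[2]+=.0005; move_straight(P,vel=.02)
set_gripper(.06); o=observe(); print(o["time_s"],o["finger_gap"],o["ft_force"])
U=P.copy(); U[2]=.20; move_straight(U,vel=.12); hold(.2)
w=get_calibration("wrist"); im=capture("wrist")[:,:,::-1]; s=capture("side")[:,:,::-1]
c=get_calibration("side"); u,v=proj(c,[.505,-.0033,.06]).astype(int)
a=cv2.resize(s[v-40:v+40,u-40:u+40],(400,400),interpolation=cv2.INTER_CUBIC)
u2,v2=proj(w,[.505,-.0033,.088]).astype(int)
print("exp top",proj(c,[.505,-.0033,.088])-[u-40,v-40],"exp collar", proj(c,[.505,-.0033,.05])-[u-40,v-40])
b=cv2.resize(im,(400,300)); o2=np.zeros((400,800,3),np.uint8);o2[:,:400]=a;o2[:300,400:]=b;cv2.imwrite("pics/end.png",o2);print(observe()["time_s"])
E
```

```text
27.775 0.059883736896201696 [-1.07007912 -0.66693526  0.39614512]
exp top [40.56963568 31.53828839] exp collar [40.18827873 43.88226523]
29.4333
```

View pics/end.png

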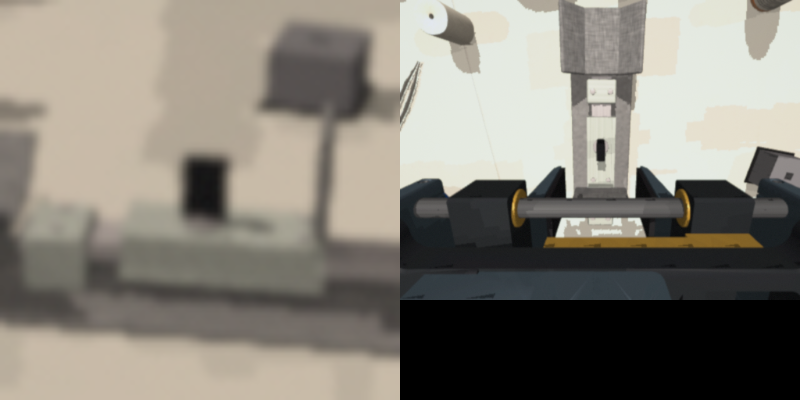

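The side crop shows the pin upright with its collar on the slide and its tab top at (205,157), as expected for fully home. The gripper is clear and the bystanders look undisturbed.

```bash
python3 -c "
from plant import *
print(job_done())"
```

```text
the job is handed in; nothing more can be done
None
```

The pin is through the slide and the rail's hidden hole (found about 10 mm towards the palm plate), its collar is home on the slide and the gripper has let go; the highest pin force I measured was about 9 N, and I handed the job in at about 29 s.

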